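# Clamp a gearmotor by running the fixture's pin through its L-shaped slot

### The job

Close and lock the motor fixture: with a fingertip, gently push the black knob of the fixture's pin along the long leg of the L-shaped slot to the corner, then push it sideways into the short leg, fully home to its end. Only push the knob from the side; do not grip it, pull it up or force it, and leave the other things around the fixture where they are. Then back away.

Things in the scene. Friction and masses are not known exactly. Their poses are not given: they have to be found in the camera images.
- fixture: bolted-down dark deck 270 x 180 x 12 mm (x -100..170, y -90..90 mm in its frame) with an aluminium gate plate (x -80..60, y -50..75 mm, top face 50 mm above the bench) and, past the plate at +x, a gearmotor in a nest, top below 62 mm. Origin on the bench surface, z up. The plate's L slot is 13 mm wide: long leg along +x to the corner, then short leg along +y to its end
- head (a point): centre of the top face of the black upright cylindrical knob on the 10 mm pin that stands in the slot; top 42 mm above the plate, 92 mm above the bench. The knob moves with the pin: about 3 N of friction along the long leg, 2.5 N along the short one; it stays where it is left
- slot_start (a point): on the plate's top face, at the pin's axis when the pin stands at the outer end of the long leg (travel 0)
- slot_corner (a point): on the plate's top face, where the pin's axis stands at the corner of the slot, 70 mm from slot_start along the fixture's +x
- slot_end (a point): on the plate's top face, where the pin's axis stands at the closed end of the short leg, 40 mm from slot_corner along the fixture's +y
- jaw (a joint): travel of pin and clamp jaw along the long leg (fixture +x), m: 0 at slot_start, 0.070 with the pin at the corner (hard stop). Starts between 0 and 0.030
- pin (a joint): sideways travel of the pin along the short leg (fixture +y), m: 0 in the long leg, 0.040 fully home (hard stop). The slot walls allow about 1.5 mm of play; sideways travel is free only when jaw is above about 0.068
- knob: the same knob: 28 mm diameter, 37 mm high, underside 5 mm above the plate. Sprung down; it could be pulled up 12 mm but must not be (over 4 mm fails), nor pressed by the fingers with over 35 N in all. Its origin lies on the pin's axis at bench level, 92 mm below point head
- driver: bystander: torque screwdriver with an amber handle lying on the bench along its own x, 165 mm long, 26 mm thick; origin under it, 80 mm from the handle's end, tip to +x
- bottle: bystander: small white bottle standing on the bench, 36 mm diameter, 80 mm high; origin at the centre of its underside
- spare: bystander: spare steel motor can standing on end on the bench, 36 mm diameter, 70 mm high with its shaft up; origin at the centre of its underside

How it is judged:
On the way, in this order (a step that is already met when the one before it is completed fails the run):
1. the pin has been pushed along the long leg to the corner (value of joint jaw above 0.066 m and value of joint pin below 0.015 m), for 0.1 s.
2. the pin is home at the end of the short leg (value of joint jaw above 0.066 m and value of joint pin above 0.036 m), for 0.2 s.
At the end, for the whole second after the job is handed in: the pin stands at the closed end of the short leg (jaw joint above 66 mm, pin joint above 36 mm of 40), the knob is down, and the bystanders are at rest (all of step 2 and z of head in the frame of fixture below 0.094 m and horizontal distance between head and slot_end below 0.006 m and linear speed of each of driver, bottle, spare below 0.02 m/s); the robot touches nothing.
It fails at once if the knob was pulled up by more than 4 mm (z of head in the frame of fixture above 0.096 m).
It fails at once if the knob was gripped or forced (more than 35 N from the fingers) (contact force between the fingers and knob above 35 N).
It fails at once if a bystander was moved by more than 20 mm (distance of any of driver, bottle, spare from where it was at the start of the episode above 0.02 m).
It fails at once if a bystander was tipped over (angle between any of bottle, spare's own z axis and vertical above 0.4 rad).
It also fails if it takes over 45 s, if anything falls off the work surface, if the arm or the gripper's body presses on something with over 40 N, if the wrist force passes 120 N, or if a joint passes its speed limit or range.

### The arm

A 6-joint arm with a two-finger parallel gripper is mounted at the origin on the work surface. World frame = base frame: x ahead of the robot, y to its left, z up, the work surface at z = 0. Lengths are in m, angles in rad, forces in N, time in s.
With the tool pointing down it reaches from about 0.425 to 0.95 m from the base axis. Payload 3.5 kg.
Tool frame: the origin (TCP) lies midway between the tips of the shut fingers; the grasp point (between the pads) lies 19 mm behind it; z points along the fingers, y is the line along which they close (so a half turn about z gives the same grasp; the last joint's range is limited). The gripper opens to 85 mm and grips with 20 to 120 N. Pads are 22 mm wide; open, the fingers measure 114 mm over their backs; the gripper's body (76 mm by 85 mm) begins 54 mm behind the grasp point. The pads swing forward as they close: fully open they stand 13 mm farther back than shut.
Start: joints at [-1.37, 0.286, 1.577, -0, 1.279, -0.15], TCP at [0.232, -0.634, 0.231] pointing down, gripper open.
Joint ranges: [-2.77, 2.77], [-0.9, 2.22], [0.21, 2.48], [-1.53, 4.67], [0.24, 2.81], [-2.84, 2.84]. Speed limits (rad/s): [2.79, 2.79, 3.14, 3.14, 3.14, 3.14].

### API

Orientations are given as a unit quaternion [x, y, z, w].
In Python, from plant import ctrl, cams, order gives the robot as it stands.
- The arm moves only by the tool move_arm, never from a script. Its argument "plan" is one flat list of numbers, 7 for each row, row after row: the shift along the world's x, y, z in mm, then the turn, a rotation vector about the world's x, y, z in degrees, then the finger opening in mm, from 0 to 85.4. A call has 1 to 12 rows; each row shifts and turns the commanded pose from where the row before left it; what a row does not reach is not made up. A row lasts 1/10 s, in which the tool goes at most 50 mm and 8.59 degrees, less where a joint would pass 70% of its speed; a pose out of reach is approached as far as the arm can. A call is refused whole if a number of a shift passes 50 or a number of a turn 8.59, either way. A call with a gripper value outside its range is refused whole. The fingers move at their own pace and stop on an object; "newtons" is the grip in N (left out, the last holds). Time passes only in rows, so rows that do not move let the fingers close. It gives the time, the measured TCP pose, the force, the opening and the grip force at its end, in the units of the state.
- ctrl.get_state(): the state, without advancing time (a new reading comes with each control period).
- cams.read_camera(name): name is "scene" or "top"; returns a dict with "color" (420x560x3 uint8, red, green, blue), "fov_y" (degrees; the focal length in pixels is half the picture's height over the tangent of half this angle, whatever the lens; pixels are square), "cx", "cy" (the principal point, pixels), "k1" (the pictures are not rectified: a ray, as slopes to the right and down, at radius r is drawn at 1 + k1 r^2 times it, then the intrinsics apply), "origin" and "orientation" of the camera in the world. Camera axes: x right, y up, looking along -z (the intrinsics and any distortion apply to the point x, -y, -z); pixel columns grow to the right and rows downward; lengths in m; the calibration is good to about 2 mm. A picture is of the moment at which its call begins. There is no depth.
- order.sign_off(): hands the job in; it is judged then, once.
The state is a dict: "time": time; "qpos": joint angles; "dq": joint speeds; "joint_efforts": joint torques, N m; "eef_pos": TCP position; "tcp_rot": TCP orientation; "contact_force": force on the tool from outside, world axes, zero at the start; "wrist_torque": the same for the moment, N m; "opening": opening from 0.0 (shut) to 1.0 (fully open); "finger_force": force on a finger pad.
Only numpy, scipy, OpenCV 4.12 (cv2) and the standard library are available. Lean on these libraries where they do the work, as an engineer would, in place of code of your own. Each camera call takes 0.05 s, during which the arm holds its last target. There are 200 camera calls.

## Working session

There is one attempt and no reset: what is moved stays moved. The work goes in short steps, Python scripts to look and compute and a tool call to move; the robot and the scene stay as the last step left them, time stands still between calls to the robot, and variables do not carry over. Pictures are saved under pics/ and viewed, at most 10 in all, crops included, and the job is handed in when it is done.

Besides the shell and the picture viewer there is one more tool, called after ">>>" in YAML: its name, and indented under it one key for each argument. move_arm: Moves the arm, as the interface text tells. Its arguments: {"type":"object","properties":{"plan":{"type":"array","items":{"type":"number"}},"newtons":{"type":"number"}},"required":["plan"]}

```bash
ls; mkdir -p pics; cat > h.py <<'E'
import numpy as np, cv2, json
from scipy.spatial.transform import Rotation as R
def K(c):
    f=c["color"].shape[0]/2/np.tan(np.radians(c["fov_y"])/2)
    return np.array([[f,0,c["cx"]],[0,f,c["cy"]],[0,0,1]]), np.array([c["k1"],0,0,0,0.])
def pix2z(c,uv,z):
    k,d=K(c); p=cv2.undistortPoints(np.array([[uv]],float),k,d,criteria=(3,50,1e-9))[0,0] if False else cv2.undistortPoints(np.array([[uv]],float),k,d)[0,0]
    r=R.from_quat(c["orientation"]).apply([p[0],-p[1],-1]); o=np.array(c["origin"])
    return o+r*(z-o[2])/r[2]
def proj(c,P):
    k,d=K(c); q=R.from_quat(c["orientation"]).inv().apply(np.atleast_2d(P)-np.array(c["origin"]))*[1,-1,-1]
    return cv2.projectPoints(q,np.zeros(3),np.zeros(3),k,d)[0][:,0]
E
python3 - <<'E'
from plant import ctrl,cams
import cv2
for n in("scene","top"):
    c=cams.read_camera(n); im=c.pop("color"); print(n,c)
    cv2.imwrite(f"pics/{n}0.png",cv2.cvtColor(im,4))
print(ctrl.get_state())
E
```

```text
pics
scene {'fov_y': 46.82387777212821, 'cx': 277.37601131102525, 'cy': 209.9482234778686, 'k1': -0.029744794080736343, 'origin': array([1.26130076, 0.45277612, 0.78911248]), 'orientation': array([0.1998202 , 0.36092092, 0.79513364, 0.444489  ])}
top {'fov_y': 56.69253748769363, 'cx': 276.45286327834265, 'cy': 200.99718665268148, 'k1': -0.0206709205796696, 'origin': array([0.47000694, 0.01883914, 0.76153985]), 'orientation': array([ 0.07578481, -0.07412388, -0.67817562,  0.72721396])}
{'time': 0.1, 'qpos': array([-1.36999120e+00,  2.87098856e-01,  1.57807106e+00,  4.79110102e-07,
        1.27860964e+00, -1.49968453e-01]), 'dq': array([-0.00200656, -0.00219374, -0.00177236, -0.00039615,  0.00079073,
       -0.00015944]), 'joint_efforts': array([ 7.55901638e-04, -4.07296765e+01, -2.93700385e+01, -1.66098339e-04,
        3.42748310e-03,  2.40624800e-07]), 'eef_pos': array([ 0.2318707 , -0.6332723 ,  0.23004908]), 'tcp_rot': array([ 9.84658545e-01,  1.74488835e-01, -2.75613389e-05, -1.09309879e-03]), 'contact_force': array([ 0.34392916, -0.37452691,  0.19005391]), 'wrist_torque': array([ 0.01002681, -0.04759368,  0.01899828]), 'finger_force': 0.0, 'opening': 1.0049173402188256}
```

View pics/scene0.png

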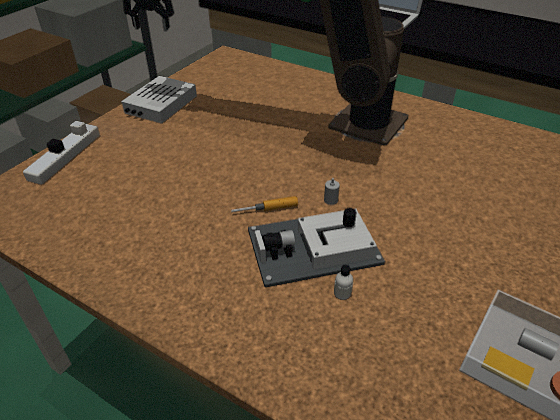

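View pics/top0.png

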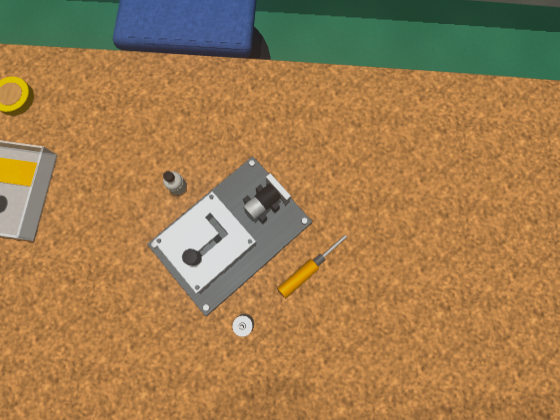

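The fixture shows in both views. In the top image the knob is near (192,257), the slot corner near (221,235), the short-leg end near (210,216), the bottle at (174,183), the spare at (242,326) and the driver around (310,270). I'll enlarge both views.

```bash
python3 - <<'E'
import cv2
a=cv2.imread("pics/top0.png")[145:345,140:360]; cv2.imwrite("pics/top0c.png",cv2.resize(a,None,fx=3,fy=3,interpolation=2)[:600])
a=cv2.imread("pics/scene0.png")[170:310,225:390]; cv2.imwrite("pics/scene0c.png",cv2.resize(a,None,fx=4,fy=4,interpolation=2))
E
```

```text
(no output)
```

View pics/top0c.png

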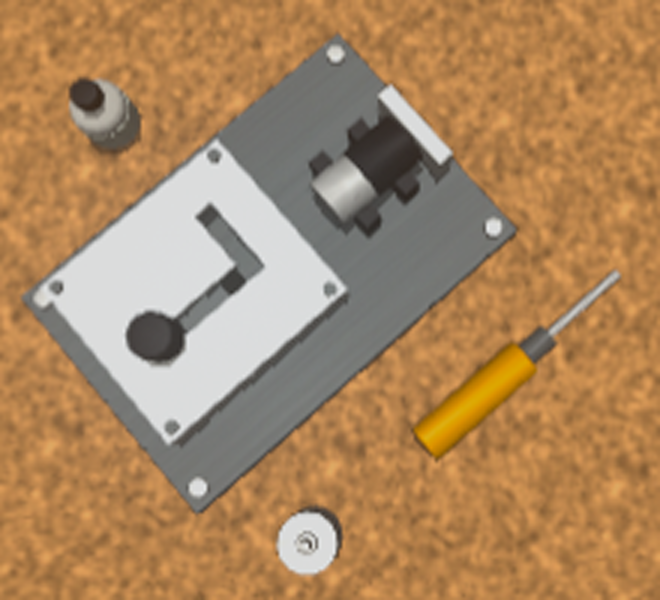

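View pics/scene0c.png

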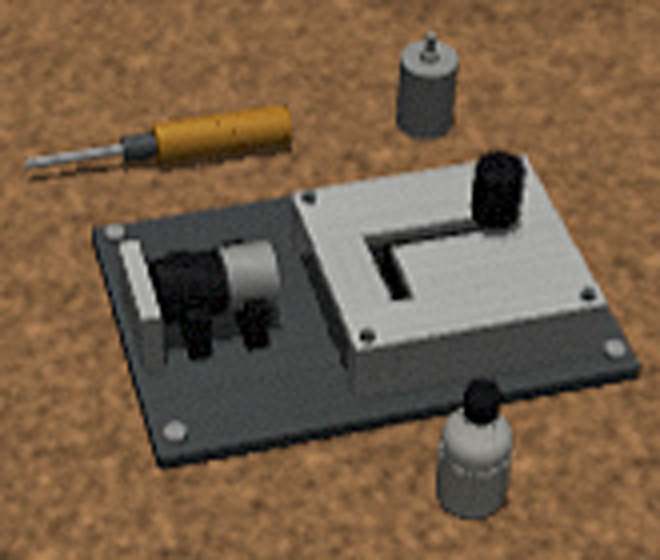

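The top crop gives sharp deck and plate corners, and the knob top centres at about (154,336). In the scene crop the knob top is near (499,163). Next I'll fit the fixture pose to both views.

```bash
cat > fit.py <<'E'
from h import *; from plant import cams; from scipy.optimize import least_squares
ct=cams.read_camera("top"); cs=cams.read_camera("scene")
T=lambda x,y:(140+(x+.5)/3-.5,145+(y+.5)/3-.5); S=lambda x,y:(225+(x+.5)/4-.5,170+(y+.5)/4-.5)
top=[((170,90,12),T(337,36)),((170,-90,12),T(517,232)),((-100,-90,12),T(200,512)),((-100,90,12),T(24,296)),
((60,75,50),T(218,137)),((60,-50,50),T(347,292)),((-80,-50,50),T(170,442))]
sc=[((170,-90,12),S(95,230)),((170,90,12),S(162,465)),((-100,90,12),S(638,368)),((60,-50,50),S(293,194)),((-80,-50,50),S(526,157)),((60,75,50),S(352,348)),((-80,75,50),S(605,305))]
def W(p,P):
    P=np.array(P)/1000.; return np.c_[R.from_euler('z',p[2]).apply(P)+[p[0],p[1],0]]
def res(p,ss=(0,1)):
    r=[]
    for i,(c,L) in enumerate(((ct,top),(cs,sc))):
        if i in ss: r.append(proj(c,W(p,[l[0] for l in L]))-np.array([l[1] for l in L]))
    return np.concatenate(r).ravel()
g=pix2z(ct,T(250,280),.01); yw0=np.arctan2(*(pix2z(ct,T(337,36),.012)-pix2z(ct,T(24,296),.012))[[1,0]])
for ss in((0,),(1,),(0,1)):
    s=least_squares(res,[g[0],g[1],yw0],args=(ss,)); print(ss,s.x,np.degrees(s.x[2]),np.round(np.abs(s.fun).mean(),2))
p=s.x
Ri=lambda q:R.from_euler('z',-p[2]).apply(np.array(q)-[p[0],p[1],0])*1000
for n,c,uv,z in(("head t",ct,T(154,335),.092),("head s",cs,S(499,163),.092),("corner t",ct,T(247,265),.05),("end t",ct,T(208,210),.05),("corner s",cs,S(375,241),.05),("end s",cs,S(398,298),.05),
 ("spare",ct,T(308,542),.065),("bottle cap",ct,T(87,95),.08),("bottle cap s",cs,S(483,385),.08),("drvhandle",ct,T(425,447),.013),("drvtip",ct,T(617,275),.013)):
    q=pix2z(c,uv,z); print(n,np.round(q,4),np.round(Ri(q),1))
E
python3 fit.py
```

```text
(0,) [ 0.53839745  0.13610977 -0.78043002] -44.715346594595715 0.73
(1,) [ 0.53880124  0.14048615 -0.7786422 ] -44.61291159152319 0.67
(0, 1) [ 0.53827552  0.13783453 -0.77843869] -44.60125133208876 0.91
head t [0.5076 0.1644 0.092 ] [-40.5  -2.7  92. ]
head s [0.5058 0.1683 0.092 ] [-44.6  -1.1  92. ]
corner t [0.5563 0.1215 0.05  ] [24.3  1.  50. ]
end t [0.5886 0.1489 0.05  ] [28.  43.3 50. ]
corner s [0.5552 0.1209 0.05  ] [24.  -0.2 50. ]
end s [0.5878 0.1521 0.05  ] [25.2 45.  50. ]
spare [0.3983 0.069  0.065 ] [ -51.4 -147.3   65. ]
bottle cap [0.6488 0.2241 0.08  ] [ 18.2 139.   80. ]
bottle cap s [0.6466 0.2276 0.08  ] [ 14.1 140.   80. ]
drvhandle [0.4547 0.0049 0.013 ] [  33.9 -153.3   13. ]
drvtip [ 0.5709 -0.1114  0.013 ] [ 198.2 -154.5   13. ]
```

>>> move_arm:
  plan: [21,30,0,0,0,2.1,0,21,30,0,0,0,2.1,0,21,30,0,0,0,2.1,0,21,30,0,0,0,2.1,0,21,30,0,0,0,2.1,0,21,30,0,0,0,2.1,0,21,30,0,0,0,2.1,0,21,30,0,0,0,2.1,0,21,30,0,0,0,2.1,0,21,30,0,0,0,2.1,0,21,30,0,0,0,2.1,0,21,30,0,0,0,2.1,0]

```text
time: 1.4
eef_pos: [0.4846, -0.2724, 0.2312]
tcp_rot: [0.923, 0.386, 0.0, 0.0]
contact_force: [0.8, -0.0, -0.2]
opening: 0.004
finger_force: 0.0
```

>>> move_arm:
  plan: [-1,39,0,0,0,0,0,-1,39,0,0,0,0,0,-1,39,0,0,0,0,0,-1,39,0,0,0,0,0,-1,39,0,0,0,0,0,-1,39,0,0,0,0,0,-1,39,0,0,0,0,0,-1,39,0,0,0,0,0,-1,39,0,0,0,0,0,-1,39,0,0,0,0,0,0,39,0,0,0,0,0,0,39,0,0,0,0,0]

```text
time: 2.6
eef_pos: [0.4736, 0.1958, 0.2313]
tcp_rot: [0.923, 0.385, 0.0, 0.0]
contact_force: [0.2, 0.2, 0.0]
opening: -0.002
finger_force: 0.0
```

>>> move_arm:
  plan: [2,2,-27,0,0,0,0,0,0,-27,0,0,0,0,0,0,-27,0,0,0,0,0,0,-27,0,0,0,0,0,0,-27,0,0,0,0,0,0,-28,0,0,0,0,0,0,0,0,0,0,0]

```text
time: 3.3
eef_pos: [0.4724, 0.1954, 0.0642]
tcp_rot: [0.923, 0.385, -0.005, -0.001]
contact_force: [-1.9, -0.5, -0.1]
opening: 0.001
finger_force: 0.0
```

```bash
python3 - <<'E'
from plant import ctrl,cams
import cv2,numpy as np
ims=[]
a=cv2.cvtColor(cams.read_camera("scene")["color"],4)[130:270,280:400]
b=cv2.cvtColor(cams.read_camera("top")["color"],4)[170:310,130:260]
f=lambda x:cv2.resize(x,None,fx=3,fy=3,interpolation=2)
cv2.imwrite("pics/near.png",np.hstack([f(a),f(b)]))
E
```

```text
(no output)
```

View pics/near.png

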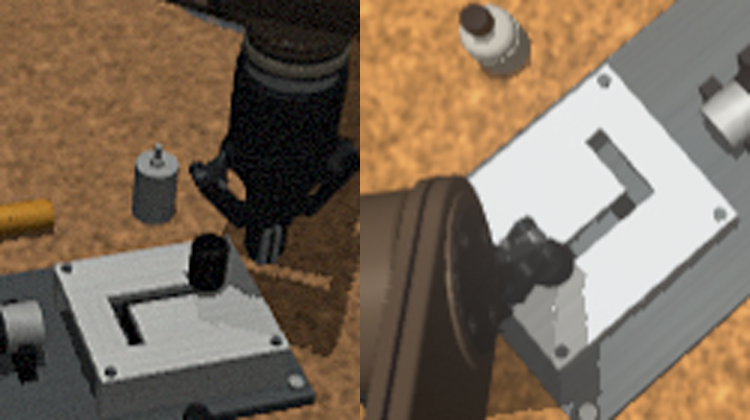

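The fingertip stands behind the knob, about 16 mm clear. The finger knuckles bulge out towards the knob in the left half, with a lower edge near (205,200). I'll check how high that is.

```bash
python3 - <<'E'
from h import *; from plant import ctrl,cams
s=ctrl.get_state(); print(s["eef_pos"],s["contact_force"],s["tcp_rot"],s["qpos"],s["dq"])
c=cams.read_camera("scene"); t=s["eef_pos"]; d=np.array([.712,-.702,0]); n=np.array([.702,.712,0])
for uv in((205,203),(195,172),(265,262),(209,238)):
    o=np.array(c["origin"]); r=pix2z(c,(280+uv[0]/3,130+uv[1]/3),0)-o
    P=o+r*(np.dot(n,t-o)/np.dot(n,r)); print(uv,P,"along x from tcp",np.dot(d,P-t))
E
```

```text
[0.47580741 0.19610848 0.06833576] [ 1.036309   -0.26678565  0.06421178] [ 9.22885346e-01  3.85074510e-01 -4.95549699e-04 -1.20208870e-04] [1.93587319e-01 1.37005839e-01 2.08073681e+00 4.63225199e-05
 9.24869179e-01 9.73778520e-01] [-0.00070385 -0.030894   -0.03291267  0.00030966 -0.00315018 -0.00115205]
(205, 203) [0.50880266 0.16357665 0.12809354] along x from tcp 0.04632996853363835
(195, 172) [0.51615075 0.15633176 0.15817977] along x from tcp 0.056647718055353846
(265, 262) [0.4701955  0.20164157 0.05984636] along x from tcp -0.00787990845936808
(209, 238) [0.50419799 0.16811664 0.09374178] along x from tcp 0.039864363651523585
```

>>> move_arm:
  plan: [5,-2,0,0,0,0,0,3.6,-3.5,0,0,0,0,0,3.6,-3.5,0,0,0,0,0,3.6,-3.5,0,0,0,0,0,3.6,-3.5,0,0,0,0,0,3.6,-3.5,0,0,0,0,0,3.6,-3.5,0,0,0,0,0,3.6,-3.5,0,0,0,0,0,3.6,-3.5,0,0,0,0,0,3.6,-3.5,0,0,0,0,0,3.6,-3.5,0,0,0,0,0,3.6,-3.5,0,0,0,0,0]

```text
time: 4.65
eef_pos: [0.5208, 0.1553, 0.0683]
tcp_rot: [0.923, 0.385, -0.0, -0.0]
contact_force: [-1.7, 3.7, 4.0]
opening: 0.002
finger_force: 2.0
```

>>> move_arm:
  plan: [3.6,-3.5,0,0,0,0,0,3.6,-3.5,0,0,0,0,0,3.6,-3.5,0,0,0,0,0,0,0,0,0,0,0,0]

```text
time: 5.05
eef_pos: [0.532, 0.1443, 0.0681]
tcp_rot: [0.923, 0.385, 0.0, 0.001]
contact_force: [-0.6, 0.7, 0.8]
opening: 0.002
finger_force: 0.3
```

```bash
python3 - <<'E'
from plant import ctrl,cams
import cv2,numpy as np
a=cv2.cvtColor(cams.read_camera("scene")["color"],4)[170:270,290:400]
b=cv2.cvtColor(cams.read_camera("top")["color"],4)[190:290,150:250]
f=lambda x:cv2.resize(x,None,fx=3.8,fy=3.8,interpolation=2)
cv2.imwrite("pics/near2.png",np.hstack([f(a),f(b)])[:,:800])
s=ctrl.get_state(); print(s["eef_pos"],s["contact_force"])
E
```

```text
[0.53152123 0.14430441 0.06780816] [0.2175732  0.17407281 0.14383563]
```

View pics/near2.png

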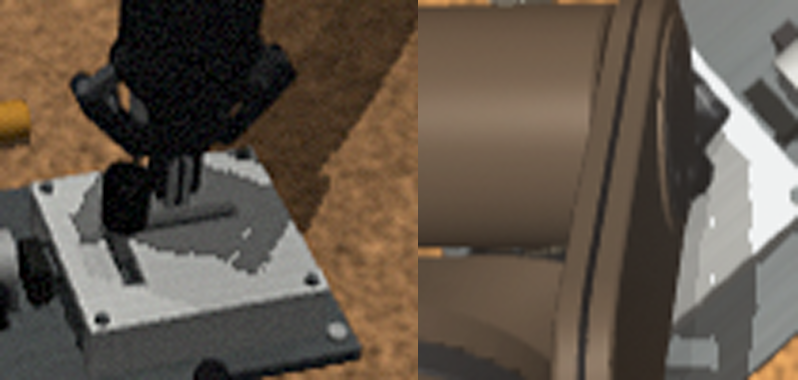

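The knob, top near (125,178) in the left half, is close to the corner, with the shut fingers right behind it. From here I'll use small steps and watch the force.

>>> move_arm:
  plan: [1.4,-1.4,0,0,0,0,0,1.4,-1.4,0,0,0,0,0]

```text
time: 5.35
eef_pos: [0.5333, 0.1424, 0.0678]
tcp_rot: [0.923, 0.385, -0.001, -0.001]
contact_force: [-2.3, 2.5, 0.2]
opening: 0.002
finger_force: 1.7
```

>>> move_arm:
  plan: [1.4,-1.4,0,0,0,0,0]

```text
time: 5.45
eef_pos: [0.5348, 0.141, 0.0678]
tcp_rot: [0.923, 0.385, -0.001, -0.0]
contact_force: [-3.2, 2.0, 0.6]
opening: 0.002
finger_force: 1.7
```

```bash
python3 - <<'E'
from h import *
from plant import ctrl,cams
c=cams.read_camera("scene")
cv2.imwrite("pics/n3.png",cv2.resize(cv2.cvtColor(c["color"],4)[190:260,290:370],None,fx=6,fy=6,interpolation=2))
p=(.5383,.1378,np.radians(-44.6))
for j in(-45,-20,0,15,20,25): 
  q=R.from_euler('z',p[2]).apply([j/1000,0,.092])+[p[0],p[1],0]; print(j,(proj(c,q)[0]-[290,190])*6)
print(ctrl.get_state()["contact_force"])
E
```

```text
-45 [358.31304181 124.02256593]
-20 [292.93753057 135.04166452]
0 [240.21562183 143.92623556]
15 [200.42778151 150.63015397]
20 [187.11817021 152.87251383]
25 [173.78504144 155.11873616]
[-1.48427009  1.80733741  0.01460609]
```

View pics/n3.png

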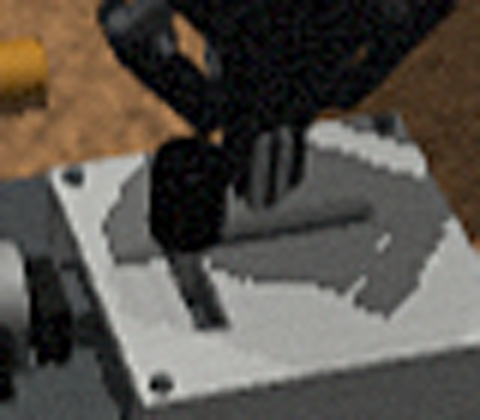

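The knob top at about (189,153) reads as fixture x ≈ 19.5, so roughly 5 mm remain.

>>> move_arm:
  plan: [1.4,-1.4,0,0,0,0,0,0.7,-0.7,0,0,0,0,0]

```text
time: 5.7
eef_pos: [0.5372, 0.1387, 0.0678]
tcp_rot: [0.923, 0.385, -0.001, -0.0]
contact_force: [-2.8, 1.8, -0.2]
opening: 0.001
finger_force: 1.6
```

>>> move_arm:
  plan: [0.7,-0.7,0,0,0,0,0]

```text
time: 5.8
eef_pos: [0.5374, 0.1384, 0.0678]
tcp_rot: [0.923, 0.385, -0.001, -0.001]
contact_force: [-4.8, 4.4, -0.1]
opening: -0.005
finger_force: 3.4
```

>>> move_arm:
  plan: [0.7,-0.7,0,0,0,0,0]

```text
time: 5.9
eef_pos: [0.5376, 0.1383, 0.0678]
tcp_rot: [0.923, 0.385, -0.002, -0.002]
contact_force: [-7.3, 6.2, 1.2]
opening: 0.002
finger_force: 4.7
```

>>> move_arm:
  plan: [0.6,-0.6,0,0,0,0,0,0,0,0,0,0,0,0,0,0,0,0,0,0,0]

```text
time: 6.2
eef_pos: [0.5376, 0.1383, 0.0678]
tcp_rot: [0.923, 0.385, -0.002, -0.002]
contact_force: [-6.9, 6.3, 1.8]
opening: 0.004
finger_force: 4.9
```

Hard stop at the corner: the position has stopped changing while the force rose to about 9 N. I'll back off and go round to the knob's -y side.

>>> move_arm:
  plan: [-3.6,3.5,0,0,0,0,0,-4.2,4.2,0,0,0,0,0,-9,-9,0,0,0,0,0,-9,-9,0,0,0,0,0,-9,-9,0,0,0,0,0,0,0,0,0,0,0,0,9,-8.9,0,0,0,0,0,9,-8.9,0,0,0,0,0,8.5,-8.4,0,0,0,0,0,0,0,0,0,0,0,0]

```text
time: 7.2
eef_pos: [0.5335, 0.09, 0.0688]
tcp_rot: [0.923, 0.384, 0.001, 0.0]
contact_force: [1.2, 0.1, -0.2]
opening: -0.001
finger_force: 0.0
```

```bash
python3 - <<'E'
from h import *
from plant import ctrl,cams
c=cams.read_camera("scene")
cv2.imwrite("pics/n4.png",cv2.resize(cv2.cvtColor(c["color"],4)[170:260,280:380],None,fx=6,fy=6,interpolation=2))
p=(.5383,.1378,np.radians(-44.6))
for j,y in((20,0),(25,0),(25,20),(25,40)): 
  q=R.from_euler('z',p[2]).apply([j/1000,y/1000,.092])+[p[0],p[1],0]; print(j,y,(proj(c,q)[0]-[280,170])*6)
s=ctrl.get_state();print(s["contact_force"],s["eef_pos"],R.from_euler('z',-p[2]).apply(s["eef_pos"]-[p[0],p[1],0]))
E
```

```text
20 0 [247.11817021 272.87251383]
25 0 [233.78504144 275.11873616]
25 20 [250.7662753  311.87999545]
25 40 [268.2325192 349.6972902]
[-0.9590996   0.246057    0.57117147] [0.53252276 0.09055472 0.06841182] [ 0.02905988 -0.03769637  0.06841182]
```

View pics/n4.png

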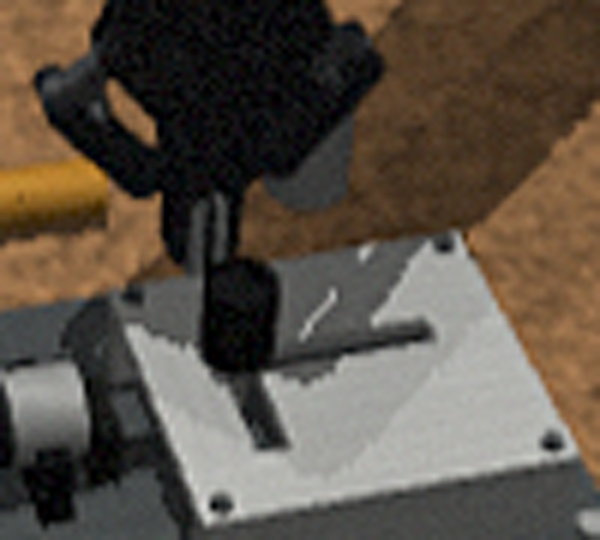

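The knob top is near (240,277), at the corner, and the fingers stand on its -y side about 5 mm too far in +x. I'll centre them and push towards +y.

>>> move_arm:
  plan: [-3,3,0,0,0,0,0,3.5,3.5,0,0,0,0,0,3.5,3.5,0,0,0,0,0,3.5,3.6,0,0,0,0,0,3.5,3.6,0,0,0,0,0,3.5,3.6,0,0,0,0,0]

```text
time: 7.85
eef_pos: [0.5456, 0.1124, 0.0683]
tcp_rot: [0.923, 0.385, -0.001, -0.0]
contact_force: [-3.2, -2.2, 2.2]
opening: -0.003
finger_force: 1.8
```

>>> move_arm:
  plan: [3.5,3.6,0,0,0,0,0,3.5,3.6,0,0,0,0,0,3.5,3.6,0,0,0,0,0]

```text
time: 8.15
eef_pos: [0.5564, 0.1233, 0.0683]
tcp_rot: [0.923, 0.385, -0.0, -0.0]
contact_force: [-3.2, -2.3, 1.8]
opening: 0.001
finger_force: 1.8
```

>>> move_arm:
  plan: [3.5,3.6,0,0,0,0,0,2.1,2.1,0,0,0,0,0]

```text
time: 8.35
eef_pos: [0.5622, 0.1291, 0.0682]
tcp_rot: [0.923, 0.385, -0.0, -0.0]
contact_force: [-4.4, -0.6, 2.2]
opening: -0.006
finger_force: 1.5
```

>>> move_arm:
  plan: [1.4,1.4,0,0,0,0,0,0.7,0.7,0,0,0,0,0]

```text
time: 8.55
eef_pos: [0.5642, 0.131, 0.0682]
tcp_rot: [0.923, 0.385, 0.0, -0.0]
contact_force: [-2.9, -0.6, 2.4]
opening: -0.0
finger_force: 1.3
```

>>> move_arm:
  plan: [0.7,0.7,0,0,0,0,0]

```text
time: 8.65
eef_pos: [0.5647, 0.1316, 0.0682]
tcp_rot: [0.923, 0.385, -0.0, -0.0]
contact_force: [-3.1, -1.2, 1.7]
opening: -0.001
finger_force: 1.3
```

>>> move_arm:
  plan: [0.7,0.7,0,0,0,0,0]

```text
time: 8.75
eef_pos: [0.5653, 0.1322, 0.0682]
tcp_rot: [0.923, 0.385, -0.0, -0.0]
contact_force: [-3.4, -0.5, 1.5]
opening: 0.002
finger_force: 1.3
```

>>> move_arm:
  plan: [0.7,0.7,0,0,0,0,0,0.7,0.7,0,0,0,0,0]

```text
time: 8.95
eef_pos: [0.5657, 0.1326, 0.0682]
tcp_rot: [0.923, 0.385, -0.002, 0.0]
contact_force: [-6.7, -5.9, 5.0]
opening: -0.003
finger_force: 4.7
```

>>> move_arm:
  plan: [0.7,0.7,0,0,0,0,0,0.7,0.7,0,0,0,0,0]

```text
time: 9.15
eef_pos: [0.5659, 0.1328, 0.0681]
tcp_rot: [0.923, 0.386, -0.005, 0.001]
contact_force: [-11.4, -9.3, 7.7]
opening: 0.001
finger_force: 7.4
```

>>> move_arm:
  plan: [0.7,0.7,0,0,0,0,0]

```text
time: 9.25
eef_pos: [0.566, 0.1329, 0.0681]
tcp_rot: [0.923, 0.386, -0.006, 0.001]
contact_force: [-13.7, -11.5, 9.8]
opening: 0.005
finger_force: 8.8
```

Hard stop again, at about 18 N. I'll hold briefly, then retreat along -y and up.

>>> move_arm:
  plan: [0,0,0,0,0,0,0,0,0,0,0,0,0,0,0,0,0,0,0,0,0,-3.5,-3.5,0,0,0,0,0,-7,-7,0,0,0,0,0,-14,-14,0,0,0,0,0,0,0,20,0,0,0,0,0,0,40,0,0,0,0,0,0,40,0,0,0,0,0,0,40,0,0,0,0,0,-40,0,0,0,0,0,0,-40,0,0,0,0,0]

```text
time: 10.45
eef_pos: [0.5462, 0.0308, 0.2112]
tcp_rot: [0.922, 0.386, 0.004, 0.002]
contact_force: [0.6, -0.1, -1.0]
opening: -0.001
finger_force: 0.0
```

>>> move_arm:
  plan: [0,-40,0,0,0,0,0,0,-40,0,0,0,0,0,0,-40,0,0,0,0,0,0,-40,0,0,0,0,0,0,-40,0,0,0,0,0,0,0,0,0,0,0,0,0,0,0,0,0,0,0]

```text
time: 11.15
eef_pos: [0.5447, -0.1697, 0.2084]
tcp_rot: [0.923, 0.384, 0.001, 0.0]
contact_force: [-0.2, -0.6, 0.5]
opening: 0.0
finger_force: 0.0
```

```bash
python3 - <<'E'
from h import *
from plant import ctrl,cams
c=cams.read_camera("scene");t=cams.read_camera("top")
a=cv2.cvtColor(c["color"],4)[170:310,225:390];b=cv2.cvtColor(t["color"],4)[145:345,140:340]
cv2.imwrite("pics/fin.png",np.hstack([cv2.resize(a,(471,400),interpolation=2),cv2.resize(b,(329,329),interpolation=2) if 0 else cv2.copyMakeBorder(cv2.resize(b,(329,329),interpolation=2),0,71,0,0,0)]))
p=(.5383,.1378,np.radians(-44.6))
for y in(0,30,40):
  q=R.from_euler('z',p[2]).apply([.0245,y/1000,.092])+[p[0],p[1],0]; print(y,(proj(c,q)[0]-[225,170])*2.857,(proj(t,q)[0]-[140,145])*1.645)
E
```

```text
0 [269.09102711 130.89533114] [130.45331154 140.1187421 ]
30 [281.31838205 157.33467759] [112.37513591 119.01959716]
40 [285.51053798 166.40088801] [106.40684697 112.05126799]
```

View pics/fin.png

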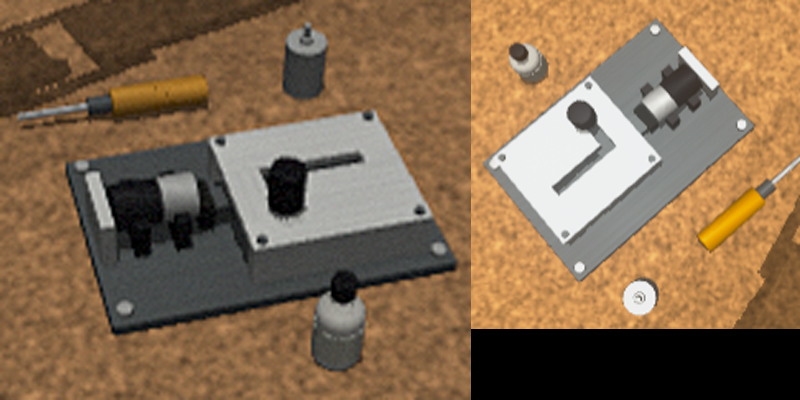

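The knob stands at the short leg's end: its top is at about (288,167) in the left half and (580-471=109, 112) in the right, against predictions of (285.5,166) and (106,112). The bystanders look unmoved and the arm is clear, so I'll hand it in.

```bash
python3 -c "
from plant import order
print(order.sign_off())"
```

```text
the job is handed in; nothing more can be done
None
```

The job is handed in: the pin was pushed to the corner, then sideways to the hard stop at the end of the short leg; the final pictures show the knob there, the bystanders where they were and the arm clear, but no verdict was returned.

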